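Stand up the fallen labelled bottle and show its label to the inspection camera

ROBOT

A 6-joint arm with a two-finger parallel gripper is mounted at the origin on a cart in front of the work surface, level with it; the furniture and walls round the work are solid. World frame = base frame: x ahead of the robot, y to its left, z up, the work surface at z = 0. Lengths are in mm, angles in rad, forces in N, time in s.
With the tool pointing down it reaches from about 350 to 875 mm from the base axis. Payload 4.2 kg.
Tool frame: the origin (TCP) lies midway between the tips of the shut fingers; the grasp point (between the pads) lies 19 mm behind it; y points along the fingers, x is the direction in which the jaws open and shut, and the axes are right-handed (so a half turn about y gives the same grasp; the last joint's range is limited). The gripper opens to 85 mm and grips with 20 to 120 N. Pads are 22 mm wide; open, the fingers measure 114 mm over their backs; the gripper's body (76 mm by 85 mm) begins 54 mm behind the grasp point. The pads swing forward as they close: fully open they stand 13 mm farther back than shut.
Start: joints at [1.443, 0.385, 0.008, 0, -1.194, -0.259], TCP at [235.734, 578.817, 231.312] pointing down, gripper open.
Joint ranges: [-3.14, 3.14], [-1.21, 2.06], [-1.07, 1.41], [-3.16, 2.05], [-2.99, -0.16], [-3.1, 3.1]. Speed limits (rad/s): [2.79, 2.79, 3.14, 3.14, 3.14, 3.14].

INTERFACE

Orientations are given as a unit quaternion [x, y, z, w].
In Python, from bench import read_state, get_image, job_done gives the robot as it stands.
- The arm moves only by the tool play_rows, never from a script. Its argument "series" is a list of rows, each a list of 7 numbers: the shift along the tool's x, y, z in m, then the turn, a rotation vector about the tool's x, y, z in rad, then the finger opening in m, from 0 to 0.0854. In form: [[x, y, z, wx, wy, wz, claw], ...]. A call has 1 to 10 rows; each row shifts and turns the pose as measured when the row begins, along the tool's axes as they then stand; what a row does not reach is not made up. A row lasts 1/10 s, in which the tool goes at most 50 mm and 8.59 degrees, less where a joint would pass 70% of its speed; a pose out of reach is approached as far as the arm can. A call with a gripper value outside its range is refused whole. The fingers move at their own pace and stop on an object; the grip force is fixed at half the most. Time passes only in rows, so rows that do not move let the fingers close. It gives the time, the measured TCP pose, the force and the opening at its end, in the units of the state.
- read_state(): the state, without advancing time (a new reading comes with each control period).
- get_image(name): name is "scene" or "top"; returns a dict with "color" (420x560x3 uint8, red, green, blue), "intrinsics" (3x3 intrinsics, pixels), "origin" and "orientation" of the camera in the world. Camera axes: x right, y down, z forward; pixel columns grow to the right and rows downward; lengths in mm; the calibration is good to about 2 mm. A picture is of the moment at which its call begins. There is no depth.
- job_done(): hands the job in, once; it reports no verdict.
The state is a dict: "clock": time; "joints": joint angles; "joint_vel": joint speeds; "joint_efforts": joint torques, N m; "position": TCP position; "ee_rot": TCP orientation; "contact_force": force on the tool from outside, world axes, zero at the start; "wrist_torque": the same for the moment, N m; "gripper_width": finger opening in mm.
Only numpy, scipy, OpenCV 4.12 (cv2) and the standard library are available. Lean on these libraries where they do the work, as an engineer would, in place of code of your own. Each camera call takes 0.05 s, during which the arm holds its last target. There are 200 camera calls.

TASK

The labelled blue bottle has fallen over in the low bottle lane: stand it back up on its foot in the lane, beside the two standing bottles, and let go of it. Then pick it up again and hold it in the air in front of the inspection camera, upright, with its label facing the lens squarely and the middle of the label in the camera's focus spot, level with the lens and above the yellow cross. Finish still holding it there, still and touching nothing else; leave the two standing bottles and the tape roll as they are.

Things in the scene. Friction and masses are not known exactly. Their poses are not given: they have to be found in the camera images.
- bottle: blue labelled bottle, black cap, 74 mm across, 213 mm tall, empty (0.12 kg), loose; starts lying in the lane, axis 41 mm above the table, cap towards the open (-y) end, label on the side of the lane's -x, a little up. Origin at the centre of its foot, z along its axis to the cap. Radius 37 mm up to z = 145 mm, then a slope; grip only the round cap, 30 mm across, z = 188 to 213 mm (fixed): tips on the slope below it slip off
- label (a point): point on the bottle's surface at the middle of its orange and white label with the drop picture, on the bottle at z = 70 mm, 37 mm out from the bottle's axis; its x axis points straight out of the label, away from the bottle, its z axis along the bottle to the cap
- lane: fixed low channel for bottles, 104 x 520 mm, origin at its centre on the table, long axis y; bottles stand on two green strips 7 mm above the table and a lying one nests between them; 84 mm wide between white side edges 14 mm high; such an edge closes its +y end, the -y end is open. Two bottles stand near the +y end; the free stretch runs from y = -260 to +70 mm
- neighbour_a: blue bottle without label standing in the lane next to its closed end, the same shape, 0.3 kg, loose, origin at the centre of its foot, to be left standing where it is
- neighbour_b: blue bottle without label standing in the lane beside the other one, on the side of the free stretch, same shape, 0.3 kg, loose, origin at the centre of its foot, to be left standing where it is
- camera: fixed inspection camera, black with a white ring light, on a steel post 221 mm high; origin on the table 15 mm behind the lens front, x the level direction in which the lens looks; lens axis 190 mm up. Its grey base plate, 290 x 90 x 6 mm, runs from x = -40 to +250 mm and bears a yellow cross under the focus spot
- focus (a point): the camera's focus spot, a point in the air on the lens axis 150 mm in front of the lens, 190 mm above the table (above the yellow cross); the middle of the label belongs here, facing back at the lens, so that the bottle's axis lies 37 mm beyond this spot as seen from the lens
- tape: loose brown tape roll, 73 mm across, 48 mm tall, on the table to the right of the lane, to be left alone
Things that resemble listed ones, but are neither listed nor needed, are in the scene too. Leave any pink look-alike of the neighbour_b alone.

How it is judged (in metres and radians):
On the way:
1. the labelled bottle stands upright on its foot in the lane, let go of (angle between bottle's own z axis and vertical below 0.1 rad and height (world z) of bottle below 0.014 m and x of bottle in the frame of lane between -0.02 and 0.02 m and y of bottle in the frame of lane between -0.25 and 0.26 m and contact force between the fingers and bottle below 0.05 N and linear speed of bottle below 0.02 m/s), for 0.2 s.
At the end, for the whole second after the job is handed in: held in the air at rest, upright within 7 degrees, foot over 60 mm up, middle of the label within 20 mm of the focus spot and facing the lens within 14 degrees, touching nothing else; the other bottles upright and, like the tape roll, within 30 mm of their start (angle between bottle's own z axis and vertical below 0.12 rad and distance between label and focus below 0.02 m and angle between the x axis of label and the x axis of camera, either way round below 0.25 rad and x of bottle in the frame of camera above 0.18 m and height (world z) of bottle above 0.06 m and contact force between the fingers and bottle above 0.5 N and linear speed of bottle below 0.03 m/s and angular speed of bottle below 0.2 rad/s and contact force between bottle and camera below 0.1 N and contact force between bottle and lane below 0.1 N and contact force between bottle and neighbour_a below 0.1 N and contact force between bottle and neighbour_b below 0.1 N and angle between each of neighbour_a, neighbour_b's own z axis and vertical below 0.1 rad and distance of each of neighbour_a, neighbour_b, tape from where it was at the start of the episode below 0.03 m); the arm keeps its last pose, push and grip.
It fails at once if a standing bottle is tipped (angle between any of neighbour_a, neighbour_b's own z axis and vertical above 0.4 rad).
It also fails if it takes over 72 s, if anything falls off the work surface, if the arm or the gripper's body presses on something with over 40 N, if the wrist force passes 120 N, or if a joint passes its speed limit or range.

## Working session

There is one attempt and no reset: what is moved stays moved. The work goes in short steps, Python scripts to look and compute and a tool call to move; the robot and the scene stay as the last step left them, time stands still between calls to the robot, and variables do not carry over. Pictures are saved under pics/ and viewed, about 8 in all and at most 12, crops included, and the job is handed in when it is done.

Besides the shell and the picture viewer there is one more tool, called as name(argument=value, ...), one argument or row to a line, values as JSON. play_rows: Moves the arm, as the interface text tells. Its arguments: {"type":"object","properties":{"series":{"type":"array","items":{"type":"array","items":{"type":"number"}}}},"required":["series"]}

```bash
mkdir -p pics; ls; cat > h.py <<'E'
import numpy as np, cv2
from scipy.spatial.transform import Rotation as R
from bench import read_state, get_image, job_done
def snap(n,f=None):
    d=get_image(n)
    if f: cv2.imwrite('pics/'+f,d['color'][:,:,::-1])
    return d
def rot(d):
    o=np.array(d['orientation'],float)
    return o if o.shape==(3,3) else R.from_quat(o).as_matrix()
def ray(d,u,v):
    r=rot(d)@np.linalg.inv(np.array(d['intrinsics']))@np.array([u,v,1.]);return np.array(d['origin'],float),r/np.linalg.norm(r)
def onz(d,u,v,z):
    o,r=ray(d,u,v);return o+r*(z-o[2])/r[2]
def tri(a,b):
    (o1,r1),(o2,r2)=a,b
    t=np.linalg.lstsq(np.c_[r1,-r2],o2-o1,rcond=None)[0]
    p,q=o1+r1*t[0],o2+r2*t[1];return (p+q)/2,np.linalg.norm(p-q)
def proj(d,p):
    c=np.array(d['intrinsics'])@(rot(d).T@(np.array(p,float)-np.array(d['origin'])));return c[:2]/c[2]
E
python3 - <<'E'
from h import *
a=snap('scene','s0.png');b=snap('top','t0.png')
for d in(a,b):print(d['intrinsics'],d['origin'],d['orientation'])
print(read_state())
cv2.imwrite('pics/both0.png',cv2.resize(np.hstack([a['color'],b['color']])[:,:,::-1],(800,300)))
E
```

```text
pics
[[433.40208445   0.         281.40529212]
 [  0.         433.40208445 207.3252035 ]
 [  0.           0.           1.        ]] [  17.16567368 -852.56311417 1289.12728932] [ 0.90236185 -0.26970601  0.1036993  -0.31976274]
[[408.82145582   0.         276.41840621]
 [  0.         408.82145582 207.8100858 ]
 [  0.           0.           1.        ]] [-150.44894631 -358.13472405 1202.0108378 ] [ 0.78495465 -0.53708224  0.17191329 -0.2565827 ]
{'clock': 0.1, 'joints': array([ 1.44259249e+00,  3.85480024e-01,  6.75774331e-03, -4.36185424e-04,
       -1.19401894e+00, -2.58579784e-01]), 'joint_vel': array([ 1.78149503e-03, -2.96037368e-03,  3.37021351e-03,  3.30937976e-03,
       -7.44887280e-04,  6.09488251e-06]), 'joint_efforts': array([-1.84816108e-04, -3.93316627e+01,  1.88930297e+01,  4.19797495e+00,
       -2.56535415e-03,  8.04077445e-06]), 'position': array([235.55489191, 578.34019551, 230.32873016]), 'ee_rot': array([ 0.39509859, -0.58638242,  0.58722707, -0.39397606]), 'contact_force': array([-0.50522037, -0.14041659,  0.52779589]), 'wrist_torque': array([ 0.05298083, -0.0365998 , -0.07555969]), 'gripper_width': 85.51886519070851}
```

View pics/s0.png

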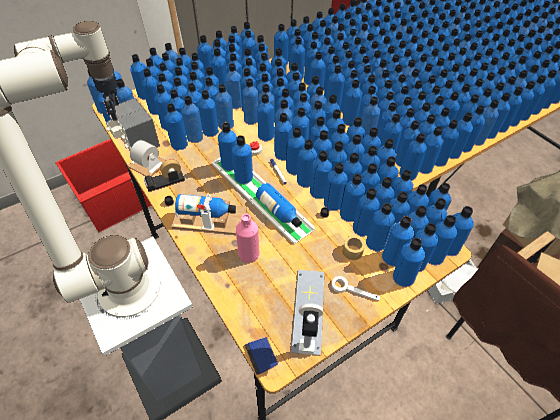

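View pics/t0.png

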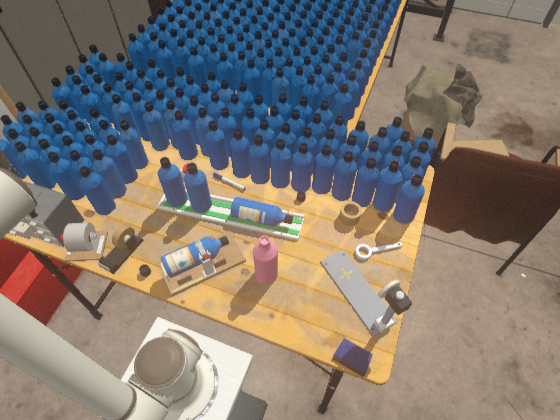

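Two labelled blue bottles are lying down. One is in the white-edged lane (scene ~(275,203), top ~(258,212)) and the other is on a wooden rack (scene ~(200,207), top ~(192,256)). The one in the lane fits the description, because its cap points to the open end and it lies beside the two standing bottles. The pink look-alike is at scene (248,240), the inspection camera at scene (309,310) and the yellow cross at scene (310,293) / top (346,273). I'll confirm with one enlarged crop.

```bash
python3 - <<'E'
import cv2,numpy as np
s=cv2.imread('pics/s0.png')[120:260,200:360];t=cv2.imread('pics/t0.png')[150:350,150:420]
s=cv2.resize(s,(400,350),interpolation=cv2.INTER_CUBIC)   # x2.5
t=cv2.resize(t,(400,296),interpolation=cv2.INTER_CUBIC)
l=cv2.imread('pics/t0.png')[150:245,150:315];l=cv2.resize(l,(400,230),interpolation=cv2.INTER_CUBIC)
c=cv2.imread('pics/s0.png')[255:365,270:390];c=cv2.resize(c,(382,350),interpolation=cv2.INTER_CUBIC)
im=np.zeros((600,800,3),np.uint8);im[:350,:400]=s;im[:350,410:792]=c;im[355:585,:400]=l
k=cv2.imread('pics/t0.png')[235:345,310:420];im[355:595,410:650]=cv2.resize(k,(240,240),interpolation=cv2.INTER_CUBIC)
cv2.imwrite('pics/crop0.png',im)
E
```

```text
(no output)
```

View pics/crop0.png

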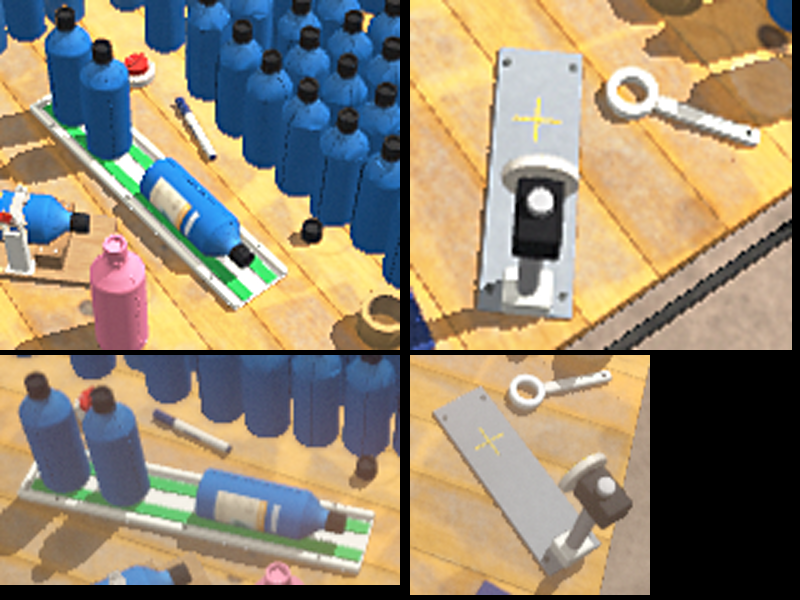

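The lane holds the labelled bottle, with its label towards the robot side and its black cap at scene (297,221) / top (289,218). The camera's lens looks along the plate towards the cross. Now I'll convert these to positions.

```bash
cat >> h.py <<'E'
def blob(im,f,box,mn=15):
    x0,y0,x1,y1=box;h=cv2.cvtColor(im[y0:y1,x0:x1],cv2.COLOR_RGB2HSV).astype(int)
    m=f(h[...,0],h[...,1],h[...,2]).astype(np.uint8);n,l,s,c=cv2.connectedComponentsWithStats(m)
    i=1+np.argmax(s[1:,4]);ys,xs=np.nonzero(l==i);return np.c_[xs+x0,ys+y0].astype(float)
E
python3 - <<'E'
from h import *
a=snap('scene');b=snap('top');A,B=a['color'],b['color']
np.set_printoptions(precision=1,suppress=True)
dark=lambda h,s,v:v<60
ca=blob(A,dark,(288,212,306,230));cb=blob(B,dark,(280,208,300,228))
print('cap',len(ca),ca.mean(0),len(cb),cb.mean(0),tri(ray(a,*ca.mean(0)),ray(b,*cb.mean(0))))
org=lambda h,s,v:(h<25)&(s>100)&(v>90)
blue=lambda h,s,v:(h>95)&(h<125)&(s>110)&(v>60)
for box,box2,n in(((250,178,300,226),(228,192,285,228),'body'),):
    p=blob(A,blue,box);q=blob(B,blue,box2);print(n,len(p),p.mean(0),p.min(0),p.max(0),len(q),q.mean(0),q.min(0),q.max(0),tri(ray(a,*p.mean(0)),ray(b,*q.mean(0))))
yel=lambda h,s,v:(h>18)&(h<35)&(s>100)&(v>150)
p=blob(A,yel,(302,282,320,304));q=blob(B,yel,(336,264,356,284))
pc=(p.min(0)+p.max(0))/2;qc=(q.min(0)+q.max(0))/2
print('cross',len(p),pc,len(q),qc,tri(ray(a,*pc),ray(b,*qc)),onz(a,*pc,6),onz(b,*qc,6))
ring=lambda h,s,v:(v>190)&(s<40)
P=[(297,270),(323.7,271.7),(320.6,354.9),(291.4,353)]
Q=[(310+23/2.18,235+57/2.18),(310+74/2.18,235+33/2.18)]
print('plate scene');[print(onz(a,*x,6)) for x in P]
print('plate top');[print(onz(b,*x,6)) for x in Q]
print('lane corners');
for u,v in((212.8,161.2),(295.2,243.2),(314.8,228)):print(onz(a,u,v,14))
for u,v in((158.3,207.8),(299.3,239.5),(304.3,214.8)):print('t',onz(b,u,v,14))
# tops of neighbour caps
for n,s1,t1 in(('na',(222,120,232,131),(160,156,172,168)),('nb',(236,133,248,146),(186,162,200,175))):
    p=blob(A,dark,s1);q=blob(B,dark,t1);print(n,len(p),p.mean(0),len(q),q.mean(0),tri(ray(a,*p.mean(0)),ray(b,*q.mean(0))))
E
```

```text
Traceback (most recent call last):
  File "h.py", line 24, in blob
    i=1+np.argmax(s[1:,4]);ys,xs=np.nonzero(l==i);return np.c_[xs+x0,ys+y0].astype(float)
        ~~~~~~~~~^^^^^^^^^
ValueError: attempt to get argmax of an empty sequence
```

```bash
python3 - <<'E'
from h import *
a=snap('scene');b=snap('top');A,B=a['color'],b['color']
np.set_printoptions(precision=1,suppress=True)
dark=lambda h,s,v:v<75
darkt=lambda h,s,v:(v<105)
def T(n,f,s1,g,t1,c='mean'):
    try:p=blob(A,f,s1);q=blob(B,g,t1)
    except Exception as e:print(n,e);return
    m=(lambda x:x.mean(0)) if c=='mean' else (lambda x:(x.min(0)+x.max(0))/2)
    P,e=tri(ray(a,*m(p)),ray(b,*m(q)));print(n,len(p),m(p),len(q),m(q),P,round(e,1),p.min(0),p.max(0),q.min(0),q.max(0))
    return m(p),m(q)
T('cap',dark,(288,212,306,230),darkt,(281,208,298,227))
print(cv2.cvtColor(B[216:221,280:300],cv2.COLOR_RGB2HSV)[2])
blue=lambda h,s,v:(h>95)&(h<125)&(s>90)&(v>60)
T('body',blue,(250,178,300,226),blue,(228,192,285,228))
yel=lambda h,s,v:(h>18)&(h<35)&(s>70)&(v>120)
r=T('cross',yel,(302,282,320,304),yel,(336,264,356,284),'mid')
if r:print(onz(a,*r[0],6),onz(b,*r[1],6))
T('na',dark,(220,120,234,132),darkt,(160,156,174,169));T('nb',dark,(234,133,250,147),darkt,(186,162,202,176))
T('ring',lambda h,s,v:(v>190)&(s<50),(298,300,324,318),lambda h,s,v:(v>150)&(s<50),(378,278,394,302),'mid')
P=[(297,270),(323.7,271.7),(320.6,354.9),(291.4,353)]
Q=[(310+23/2.18,235+57/2.18),(310+74/2.18,235+33/2.18)]
print('plate scene');[print(onz(a,*x,6)) for x in P]
print('plate top');[print(onz(b,*x,6)) for x in Q]
print('lane corners');
for u,v in((212.8,161.2),(295.2,243.2),(314.8,228)):print(onz(a,u,v,14))
for u,v in((158.3,207.8),(299.3,239.5),(304.3,214.8)):print('t',onz(b,u,v,14))
E
```

```text
cap 63 [296.1 222. ] 10 [285.8 220.9] [609.1 -89.1  21.4] 8.0 [292. 217.] [301. 226.] [284. 219.] [288. 222.]
[[113  75 147]
 [111  83 159]
 [111  84 173]
 [109  90 176]
 [125  37 123]
 [  8  87 105]
 [  9  89 109]
 [ 11  91 109]
 [ 11  90 111]
 [ 12  87 112]
 [  9  87 103]
 [ 10  87 111]
 [ 27  72 110]
 [ 60  90 203]
 [ 60  92 210]
 [ 57  88 200]
 [ 57  91 198]
 [ 58  75 210]
 [ 55  59 207]
 [ 51  40 212]]
body 636 [278.4 203.1] 490 [257.3 207.3] [604.8  15.6  40.1] 10.8 [256. 183.] [296. 221.] [231. 197.] [284. 217.]
cross 33 [309. 292.] 36 [346. 274.] [ 487.5 -341.7   12.4] 0.6 [302. 286.] [316. 298.] [340. 268.] [352. 280.]
[ 490.1 -339.     6. ] [ 490.6 -341.7    6. ]
na 63 [225.8 127. ] 90 [165.1 163. ] [559.4 317.4 206.8] 2.6 [222. 123.] [229. 131.] [160. 158.] [170. 168.]
nb 66 [240.2 140.4] 92 [191.9 168.8] [567.2 221.9 208.1] 1.6 [237. 136.] [244. 145.] [187. 163.] [197. 174.]
ring 201 [310.  305.5] 91 [385.5 291. ] [ 390.4 -452.9  191.7] 18.4 [298. 300.] [322. 311.] [378. 281.] [393. 301.]
plate scene
[ 504.9 -248.5    6. ]
[ 577.6 -303.8    6. ]
[ 396.1 -528.2    6. ]
[ 326.1 -475.5    6. ]
plate top
[ 505.6 -250.8    6. ]
[ 573.8 -311.3    6. ]
lane corners
[507.3 366.7  14. ]
[ 559.6 -158.2   14. ]
[ 658.3 -142.    14. ]
t [497.4 358.7  14. ]
t [ 554.4 -158.9   14. ]
t [ 657.5 -141.2   14. ]
```

```bash
python3 - <<'E'
from h import *
a=snap('scene');b=snap('top');A,B=a['color'],b['color']
np.set_printoptions(precision=1,suppress=True)
dark=lambda h,s,v:v<75
p=blob(A,dark,(288,212,306,230));q=blob(B,lambda h,s,v:(v<125)&((h<30)|(s<60)),(281,208,296,226))
print('cap',p.mean(0),len(q),q.mean(0),q.min(0),q.max(0),tri(ray(a,*p.mean(0)),ray(b,*q.mean(0))),onz(a,*p.mean(0),41),onz(b,*q.mean(0),41))
for d,x in((a,(210,155,320,245)),(b,(155,190,310,242))):
    x0,y0,x1,y1=x;h=cv2.cvtColor(d['color'][y0:y1,x0:x1],cv2.COLOR_RGB2HSV).astype(int)
    m=((h[...,0]>45)&(h[...,0]<75)&(h[...,1]>80)&(h[...,2]>60)).astype(np.uint8);n,l,s,c=cv2.connectedComponentsWithStats(m)
    for i in range(1,n):
        if s[i,4]<25:continue
        ys,xs=np.nonzero(l==i);P=np.array([onz(d,u+x0,v+y0,7)[:2] for u,v in zip(xs,ys)])
        print('green',s[i,4],P.mean(0),P[P[:,1].argmin()],P[P[:,1].argmax()])
for n,u,v in(('pink foot',248,262),('tape',353,254),('bottle near',408,284),('b2',362,233),('b3',340,212),('cap loose',324,213),('ring tool',340,285),('blue thing',262,356)):print(n,onz(a,u,v,0))
for n,u,v in(('pink foot t',265,282),('tape t',349,216),('b2 t',343,200),('b3 t',322,192),('b4',365,208)):print(n,onz(b,u,v,0))
E
```

```text
cap [296.1 221.9] 65 [287.5 219.2] [281. 215.] [292. 223.] (array([604.1, -97.1,  38.2]), np.float64(2.310782557480739)) [604. -98.  41.] [601.  -98.2  41. ]
green 56 [533.1 293.2] [534.  237.3] [535.8 358.2]
green 44 [598.1 173.8] [592.5 148. ] [601.2 200.6]
green 293 [565.   18.8] [ 581.5 -144.8] [536.  216.5]
green 55 [ 631.  -115.7] [ 630.1 -139.2] [638.2 -89.7]
green 86 [598.6 159.4] [593.9 120.2] [601.7 200.7]
green 58 [536.1 269.8] [535.1 235.4] [528.8 301.4]
green 244 [557.4  72.7] [574.6 -92. ] [537.7 204.5]
green 39 [ 629.2 -122.4] [ 632.8 -137.8] [ 634.7 -107.1]
green 49 [ 580.7 -124.5] [ 585.6 -143.4] [ 579.6 -105. ]
pink foot [ 382.6 -126.2    0. ]
tape [ 711.  -300.2    0. ]
bottle near [ 790.  -494.9    0. ]
b2 [ 797.6 -247.2    0. ]
b3 [ 791.3 -125.3    0. ]
cap loose [737. -96.   0.]
ring tool [ 595.  -372.3    0. ]
blue thing [ 248.7 -432.8    0. ]
pink foot t [ 372.4 -107.    -0. ]
tape t [ 719.6 -289.5    0. ]
b2 t [ 781.2 -249.8    0. ]
b3 t [ 789.1 -166.4    0. ]
b4 [ 774.7 -334.1    0. ]
```

```bash
cat >> h.py <<'E'
YL=np.radians(6.4)
def lane_pose(e):  # tool pointing +lane y, e rad below level; jaws along lane x
    lx=np.array([np.cos(YL),np.sin(YL),0]);ly=np.array([-np.sin(YL),np.cos(YL),0])
    y=np.cos(e)*ly-np.sin(e)*np.array([0,0,1]);return np.c_[lx,y,np.cross(lx,y)],lx,ly
def cur():
    s=read_state();return R.from_quat(s['ee_rot']).as_matrix(),np.array(s['position']),s
E
python3 - <<'E'
from h import *
np.set_printoptions(precision=3,suppress=True)
M,p,s=cur();print(M)
j=s['joints']
E_=lambda ax,t:R.from_euler(ax,t).as_matrix()
from itertools import product
T,_,_=lane_pose(np.radians(30))
C=lambda s4,s6:(E_('z',j[0])@E_('y',j[1]+j[2])@E_('x',s4*j[3])@E_('y',-j[4])@E_('x',s6*j[5])).T@M
print(C(1,1));print(C(1,-1))
for s6 in(1,-1):
  for flip in(0,1):
    G=T@np.diag([-1,1,-1]) if flip else T
    # wrist: azimuth -28deg, forearm pitch ~0.6
    W=(E_('z',-.49)@E_('y',.6)).T@G@C(1,s6).T
    a=R.from_matrix(W).as_euler('XYX');print(s6,flip,a,'j5=-',a[1], 'j6',s6*a[2], 'rotvec tool',R.from_matrix(M.T@G).as_rotvec())
E
```

```text
[[-0.377 -0.     0.926]
 [-0.926 -0.    -0.377]
 [ 0.    -1.    -0.   ]]
[[ 0.015  1.     0.004]
 [ 0.494 -0.004 -0.869]
 [-0.869  0.015 -0.494]]
[[ 0.015  1.     0.004]
 [ 0.     0.004 -1.   ]
 [-1.     0.015 -0.   ]]
1 0 [0.817 1.686 1.81 ] j5=- 1.686107127434053 j6 1.8104797783687956 rotvec tool [ 0.634 -1.847  1.067]
1 1 [ 0.789  1.701 -1.334] j5=- 1.700608675575757 j6 -1.3344877013212022 rotvec tool [-0.941  0.969  0.56 ]
-1 0 [0.817 1.686 2.328] j5=- 1.6861071274340536 j6 -2.32770165486946 rotvec tool [ 0.634 -1.847  1.067]
-1 1 [ 0.789  1.701 -0.817] j5=- 1.7006086755757572 j6 0.8172658248205382 rotvec tool [-0.941  0.969  0.56 ]
```

play_rows(
  series=[
    [0, -0.05, 0, 0, 0, 0, 0.085],
    [0, -0.05, 0, 0, 0, 0, 0.085],
    [0, -0.05, 0, 0, 0, 0, 0.085],
    [0.01, -0.03, 0.01, 0, 0, 0, 0.085],
    [0.03, 0, 0.033, 0, 0, 0, 0.085],
    [0.031, 0, 0.033, 0, 0, 0, 0.085],
    [0.031, 0, 0.033, 0, 0, 0, 0.085],
    [0.031, 0, 0.033, 0, 0, 0, 0.085],
    [0.031, 0, 0.033, 0, 0, 0, 0.085],
    [0.031, 0, 0.033, 0, 0, 0, 0.085],
  ],
)

```text
clock: 1.4
position: [356.3, 314.5, 415.9]
ee_rot: [0.398, -0.584, 0.587, -0.396]
contact_force: [0.0, -0.8, 0.4]
gripper_width: 84.9
```

play_rows(
  series=[
    [0.031, 0, 0.033, 0, 0, 0, 0.085],
    [0.031, 0, 0.033, 0, 0, 0, 0.085],
    [0.031, 0, 0.033, 0, 0, 0, 0.085],
    [0.031, 0, 0.033, 0, 0, 0, 0.085],
    [0.031, 0, 0.033, 0, 0, 0, 0.085],
    [0.031, 0, 0.033, 0, 0, 0, 0.085],
    [0.031, 0, 0.033, 0, 0, 0, 0.085],
    [0.031, 0, 0.033, 0, 0, 0, 0.085],
    [0.031, 0, 0.033, 0, 0, 0, 0.085],
    [0.031, 0, 0.033, 0, 0, 0, 0.085],
  ],
)

```text
clock: 2.4
position: [551.4, -114.7, 421.6]
ee_rot: [0.395, -0.583, 0.586, -0.4]
contact_force: [1.7, 0.2, 0.5]
gripper_width: 84.7
```

```bash
cat >> h.py <<'E'
def plan(P,T,per=50,ang=8):
    M,p,s=cur();d=M.T@(np.array(P)-p);w=R.from_matrix(M.T@T).as_rotvec()
    n=max(np.linalg.norm(d)/per,np.degrees(np.linalg.norm(w))/ang)
    print('pos',p.round(1),'j',s['joints'].round(2),'F',s['contact_force'].round(1),'w',round(s['gripper_width'],1),'t',round(s['clock'],1))
    print('tool shift mm',d.round(1),'turn',w.round(3),'rows',round(n,1))
E
python3 - <<'E'
from h import *
T,lx,ly=lane_pose(np.radians(30));T=T@np.diag([-1,1,-1])
P=np.array([602,-87,34])-110*T[:,1];print(P);plan(P,T)
E
```

```text
[ 612.61884197 -181.66910898   89.        ]
pos [ 551.4 -114.7  421.6] j [ 0.08  0.21  0.22  0.   -1.58  1.11] F [1.7 0.2 0.5] w 84.7 t 2.4
tool shift mm [ 41.1 333.1  78.8] turn [-0.944  0.983  0.558] rows 10.6
```

play_rows(
  series=[
    [0, 0, 0, -0.086, 0.089, 0.051, 0.085],
    [0, 0, 0, -0.086, 0.089, 0.051, 0.085],
    [0, 0, 0, -0.086, 0.089, 0.051, 0.085],
    [0, 0, 0, -0.086, 0.089, 0.051, 0.085],
    [0, 0, 0, -0.086, 0.089, 0.051, 0.085],
    [0, 0, 0, -0.086, 0.089, 0.051, 0.085],
    [0, 0, 0, -0.086, 0.089, 0.051, 0.085],
    [0, 0, 0, -0.086, 0.089, 0.051, 0.085],
    [0, 0, 0, -0.086, 0.089, 0.051, 0.085],
    [0, 0, 0, -0.086, 0.089, 0.051, 0.085],
  ],
)

```text
clock: 3.4
position: [554.8, -120.0, 419.9]
ee_rot: [-0.075, 0.956, -0.281, 0.038]
contact_force: [0.1, 0.3, 0.3]
gripper_width: 85.3
```

```bash
python3 - <<'E'
from h import *
T,lx,ly=lane_pose(np.radians(30));T=T@np.diag([-1,1,-1])
P=np.array([602,-87,34])-110*T[:,1];plan(P,T);plan(P+[0,0,150],T)
E
```

```text
pos [ 554.8 -120.   419.9] j [-0.42  0.47  0.59 -0.97 -2.11  0.27] F [0.1 0.3 0.3] w 85.3 t 3.4
tool shift mm [-36.9 121.6 317. ] turn [-0.051  0.054  0.031] rows 6.8
pos [ 554.8 -120.   419.9] j [-0.42  0.47  0.59 -0.97 -2.11  0.27] F [0.1 0.3 0.3] w 85.3 t 3.4
tool shift mm [-41.4  40.1 191.2] turn [-0.051  0.054  0.031] rows 4.0
```

play_rows(
  series=[
    [0, 0, 0, -0.05, 0.054, 0.031, 0.085],
    [-0.01, 0.01, 0.045, 0, 0, 0, 0.085],
    [-0.01, 0.01, 0.045, 0, 0, 0, 0.085],
    [-0.01, 0.01, 0.045, 0, 0, 0, 0.085],
    [-0.01, 0.01, 0.045, 0, 0, 0, 0.085],
    [0, 0.02, 0.03, 0, 0, 0, 0.085],
    [0, 0.02, 0.03, 0, 0, 0, 0.085],
    [0, 0, 0, 0, 0, 0, 0.085],
  ],
)

```text
clock: 4.2
position: [600.5, -173.0, 162.0]
ee_rot: [-0.048, 0.965, -0.258, 0.012]
contact_force: [0.1, 0.0, -1.1]
gripper_width: 85.2
```

```bash
python3 - <<'E'
from h import *
T,lx,ly=lane_pose(np.radians(30));T=T@np.diag([-1,1,-1])
P=np.array([602,-87,34])-110*T[:,1];plan(P,T)
a=snap('scene');b=snap('top')
c=np.hstack([cv2.resize(a['color'][100:380,170:450],(400,400)),cv2.resize(b['color'][140:340,150:350],(400,400))])
cv2.imwrite('pics/p1.png',c[:,:,::-1])
E
```

```text
pos [ 600.5 -173.   162. ] j [-0.46  0.77  0.44 -0.86 -1.85  0.59] F [ 0.1  0.  -1.1] w 85.2 t 4.2
tool shift mm [-11.4  27.9  68.1] turn [ 0.    -0.008 -0.01 ] rows 1.5
```

View pics/p1.png

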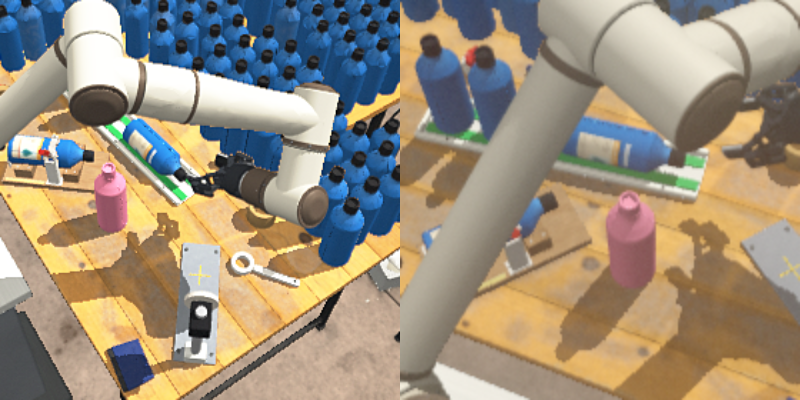

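```bash
python3 - <<'E'
from h import *
a=snap('scene');np.set_printoptions(precision=0,suppress=True)
for z in(200,250,300,350):print(z,onz(a,170+312*.7,100+205*.7,z),onz(a,170+335*.7,100+100*.7,z+100))
for u,v in((170+345*.7,100+264*.7),(170+335*.7,100+240*.7)):print('bottle foot',onz(a,u,v,0))
print(cur()[1]-260*cur()[0][:,1])
E
```

```text
200 [ 719. -415.  200.] [ 892. -272.  300.]
250 [ 686. -436.  250.] [ 847. -301.  350.]
300 [ 654. -456.  300.] [ 803. -330.  400.]
350 [ 622. -476.  350.] [ 759. -360.  450.]
bottle foot [ 798. -504.   -0.]
bottle foot [ 824. -443.    0.]
[ 624. -398.  302.]
```

The view shows the open jaws behind the cap (left crop ~(195,180)), with the wrist clear of the row bottles and the camera. I'll go down to the standoff and then check the cap's offset.

play_rows(
  series=[
    [-0.006, 0.014, 0.034, 0, -0.004, -0.005, 0.085],
    [-0.006, 0.014, 0.034, 0, -0.004, -0.005, 0.085],
    [0, 0, 0, 0, 0, 0, 0.085],
    [0, 0, 0, 0, 0, 0, 0.085],
  ],
)

```text
clock: 4.75
position: [622.8, -187.9, 110.5]
ee_rot: [-0.05, 0.961, -0.27, 0.033]
contact_force: [0.4, -0.9, 1.3]
gripper_width: 85.1
```

```bash
python3 - <<'E'
from h import *
T,lx,ly=lane_pose(np.radians(30));T=T@np.diag([-1,1,-1])
plan(np.array([602,-87,34]),T)
E
```

```text
pos [ 622.8 -187.9  110.5] j [-0.46  0.85  0.48 -0.84 -1.8   0.67] F [ 0.4 -0.9  1.3] w 85.1 t 4.8
tool shift mm [ 11.8 127.3  11.3] turn [-0.026  0.033 -0.016] rows 2.6
```

play_rows(
  series=[
    [0.006, 0.02, 0.006, -0.013, 0.016, -0.008, 0.085],
    [0.005, 0.02, 0.005, -0.013, 0.016, -0.008, 0.085],
    [0, 0.02, 0, 0, 0, 0, 0.085],
    [0, 0, 0, 0, 0, 0, 0.085],
    [0, 0, 0, 0, 0, 0, 0.085],
  ],
)

```text
clock: 5.25
position: [610.5, -144.3, 82.3]
ee_rot: [-0.052, 0.963, -0.263, 0.024]
contact_force: [0.6, -0.3, -0.0]
gripper_width: 85.2
```

```bash
python3 - <<'E'
from h import *
T,lx,ly=lane_pose(np.radians(30));T=T@np.diag([-1,1,-1])
plan(np.array([602,-87,34]),T);plan(np.array([602,-87,34]),T)
E
```

```text
pos [ 610.5 -144.3   82.3] j [-0.42  0.85  0.37 -0.85 -1.72  0.7 ] F [ 0.6 -0.3 -0. ] w 85.2 t 5.2
tool shift mm [ 2.8 74.4 12. ] turn [-0.011  0.017 -0.008] rows 1.5
pos [ 610.5 -144.3   82.3] j [-0.42  0.85  0.37 -0.85 -1.72  0.7 ] F [ 0.6 -0.3 -0. ] w 85.2 t 5.2
tool shift mm [ 2.8 74.4 12. ] turn [-0.011  0.017 -0.008] rows 1.5
```

play_rows(
  series=[
    [0.002, 0.02, 0.007, -0.006, 0.01, -0.004, 0.085],
    [0, 0.02, 0.005, -0.005, 0.007, -0.004, 0.085],
    [0, 0.02, 0.002, 0, 0, 0, 0.085],
    [0, 0, 0, 0, 0, 0, 0.085],
    [0, 0, 0, 0, 0, 0, 0.085],
  ],
)

```text
clock: 5.75
position: [603.9, -97.6, 37.8]
ee_rot: [-0.053, 0.964, -0.259, 0.014]
contact_force: [-0.6, 0.7, -0.4]
gripper_width: 85.0
```

```bash
python3 - <<'E'
from h import *
T,lx,ly=lane_pose(np.radians(30));T=T@np.diag([-1,1,-1])
plan(np.array([602,-87,34]),T)
a=snap('scene');b=snap('top')
for d,c in((a,'a'),(b,'b')):print(proj(d,cur()[1]))
x,y=map(int,proj(a,cur()[1]));u,v=map(int,proj(b,cur()[1]))
c=np.hstack([cv2.resize(d['color'][q-40:q+40,p-40:p+40],(400,400),interpolation=cv2.INTER_CUBIC) for d,p,q in((a,x,y),(b,u,v))])
cv2.imwrite('pics/p2.png',c[:,:,::-1])
E
```

```text
pos [603.9 -97.6  37.8] j [-0.37  0.88  0.29 -0.88 -1.63  0.74] F [-0.6  0.7 -0.4] w 85.0 t 5.8
tool shift mm [ 0.8 11.2 -2.1] turn [-0.001 -0.001 -0.001] rows 0.2
[296.07387193 222.38904582]
[287.70809582 218.91665623]
```

View pics/p2.png

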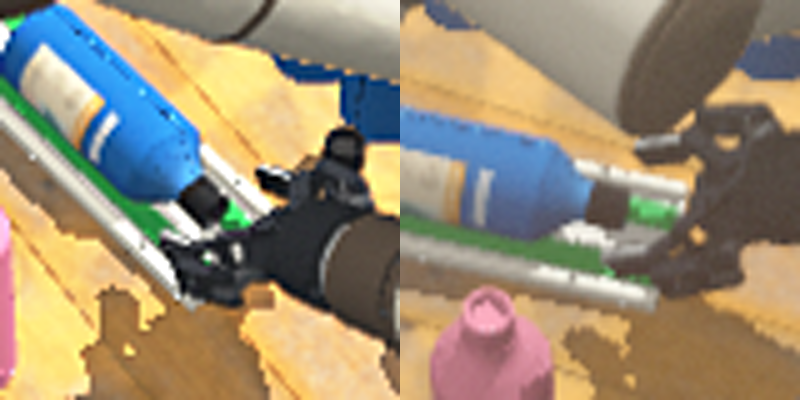

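The cap lies midway between the two open fingers (left crop (205,197)) and the TCP projects onto its centre. I'll go 10 mm further and close.

play_rows(
  series=[
    [0.001, 0.01, -0.002, 0, 0, 0, 0.085],
    [0, 0, 0, 0, 0, 0, 0.085],
    [0, 0, 0, 0, 0, 0, 0.085],
    [0, 0, 0, 0, 0, 0, 0.015],
    [0, 0, 0, 0, 0, 0, 0.015],
    [0, 0, 0, 0, 0, 0, 0.015],
    [0, 0, 0, 0, 0, 0, 0.015],
    [0, 0, 0, 0, 0, 0, 0.015],
    [0, 0, 0, 0, 0, 0, 0.015],
    [0, 0, 0, 0, 0, 0, 0.015],
  ],
)

```text
clock: 6.85
position: [603.3, -89.9, 36.3]
ee_rot: [-0.051, 0.964, -0.26, 0.016]
contact_force: [-0.3, 0.8, 1.2]
gripper_width: 28.1
```

```bash
python3 - <<'E'
from h import *
T,lx,ly=lane_pose(np.radians(30));T=T@np.diag([-1,1,-1])
plan(np.array([602,-87,34]),T)
E
```

```text
pos [603.3 -89.9  36.3] j [-0.36  0.87  0.27 -0.88 -1.61  0.74] F [-0.3  0.8  1.2] w 28.1 t 6.8
tool shift mm [1.  3.8 0.4] turn [-0.003  0.002 -0.006] rows 0.1
```

play_rows(
  series=[
    [0, -0.005, -0.009, 0, 0, 0, 0.015],
    [0, -0.01, -0.017, 0, 0, 0, 0.015],
    [0, -0.015, -0.026, 0, 0, 0, 0.015],
    [0, -0.015, -0.026, 0, 0, 0, 0.015],
    [0, -0.015, -0.026, 0, 0, 0, 0.015],
    [0, -0.015, -0.026, 0, 0, 0, 0.015],
    [0, -0.015, -0.026, 0, 0, 0, 0.015],
    [0, -0.01, -0.017, 0, 0, 0, 0.015],
    [0, 0, 0, 0, 0, 0, 0.015],
    [0, 0, 0, 0, 0, 0, 0.015],
  ],
)

```text
clock: 7.85
position: [600.9, -90.5, 254.2]
ee_rot: [-0.051, 0.963, -0.265, 0.019]
contact_force: [0.1, 0.0, -2.2]
gripper_width: 27.9
```

```bash
python3 - <<'E'
from h import *
T,lx,ly=lane_pose(np.radians(30));T=T@np.diag([-1,1,-1])
plan(np.array([603,-90,240]),T)
a=snap('scene');b=snap('top')
x,y=map(int,proj(a,cur()[1]));u,v=map(int,proj(b,cur()[1]))
c=np.hstack([cv2.resize(d['color'][q-70:q+70,p-70:p+70],(400,400),interpolation=cv2.INTER_CUBIC) for d,p,q in((a,x-20,y),(b,u-30,v))])
cv2.imwrite('pics/p3.png',c[:,:,::-1])
E
```

```text
pos [600.9 -90.5 254.2] j [-0.37  0.61  0.39 -0.92 -1.84  0.46] F [ 0.1  0.  -2.2] w 27.9 t 7.8
tool shift mm [-2.   7.5 12.1] turn [-0.015  0.007 -0.009] rows 0.3
```

View pics/p3.png

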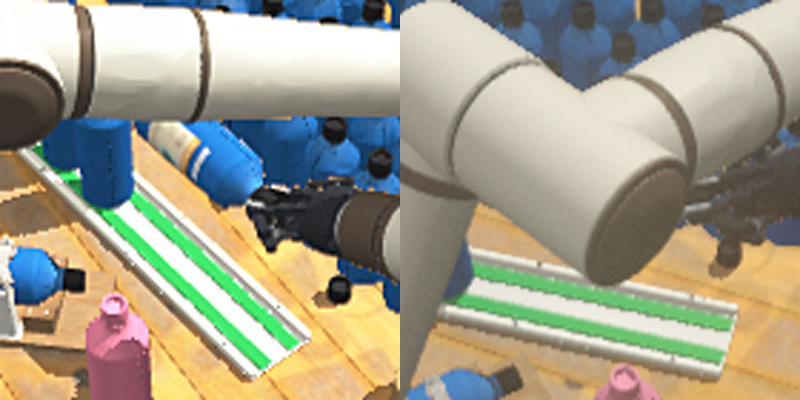

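The bottle is held firmly and roughly level (left crop (200,155)). Next I'll turn it about the jaw axis in two parts.

play_rows(
  series=[
    [0, 0, 0, 0.06, 0, 0, 0.015],
    [0, 0, 0, 0.13, 0, 0, 0.015],
    [0, 0, 0, 0.13, 0, 0, 0.015],
    [0, 0, 0, 0.13, 0, 0, 0.015],
  ],
)

```text
clock: 8.35
position: [599.0, -94.5, 241.3]
ee_rot: [-0.047, 0.878, -0.476, 0.019]
contact_force: [0.1, 0.5, -0.9]
gripper_width: 28.2
```

```bash
python3 - <<'E'
from h import *
T,lx,ly=lane_pose(np.radians(120));T=T@np.diag([-1,1,-1])
plan(np.array([601,-90,240]),T);print(cur()[0].round(2))
E
```

```text
pos [599.  -94.5 241.3] j [-0.19  0.48  0.26 -0.55 -1.55  0.35] F [ 0.1  0.5 -0.9] w 28.2 t 8.3
tool shift mm [-2.5  3.4 -2.9] turn [ 1.101 -0.012  0.011] rows 7.9
[[-0.99 -0.06  0.08]
 [-0.1   0.54 -0.83]
 [ 0.01 -0.84 -0.55]]
```

play_rows(
  series=[
    [0, -0.003, 0, 0.122, 0, 0, 0.015],
    [0, -0.003, 0, 0.122, 0, 0, 0.015],
    [0, -0.003, 0, 0.122, 0, 0, 0.015],
    [0, 0, 0, 0.122, 0, 0, 0.015],
    [0, 0, 0, 0.122, 0, 0, 0.015],
    [0, 0, 0, 0.122, 0, 0, 0.015],
    [0, 0, 0, 0.122, 0, 0, 0.015],
    [0, 0, 0, 0.122, 0, 0, 0.015],
    [0, 0, 0, 0.1, 0, 0, 0.015],
    [0, 0, 0, 0, 0, 0, 0.015],
  ],
)

```text
clock: 9.35
position: [592.3, -94.2, 233.4]
ee_rot: [0.046, -0.491, 0.869, -0.036]
contact_force: [0.1, -0.5, -2.6]
gripper_width: 27.6
```

```bash
python3 - <<'E'
from h import *
T,lx,ly=lane_pose(np.radians(120));T=T@np.diag([-1,1,-1])
plan(np.array([601,-90,240]),T)
a=snap('scene');b=snap('top')
x,y=map(int,proj(a,cur()[1]));u,v=map(int,proj(b,cur()[1]));print(x,y,u,v)
c=np.hstack([cv2.resize(d['color'][q-50:q+90,p-70:p+70],(400,400),interpolation=cv2.INTER_CUBIC) for d,p,q in((a,x,y),(b,u,v))])
cv2.imwrite('pics/p4.png',c[:,:,::-1])
E
```

```text
pos [592.3 -94.2 233.4] j [ 0.33  0.35 -0.34  0.58 -1.12 -0.53] F [ 0.1 -0.5 -2.6] w 27.6 t 9.3
tool shift mm [-8.8 -7.7  0.8] turn [-0.017  0.019  0.039] rows 0.3
295 186 286 184
```

View pics/p4.png

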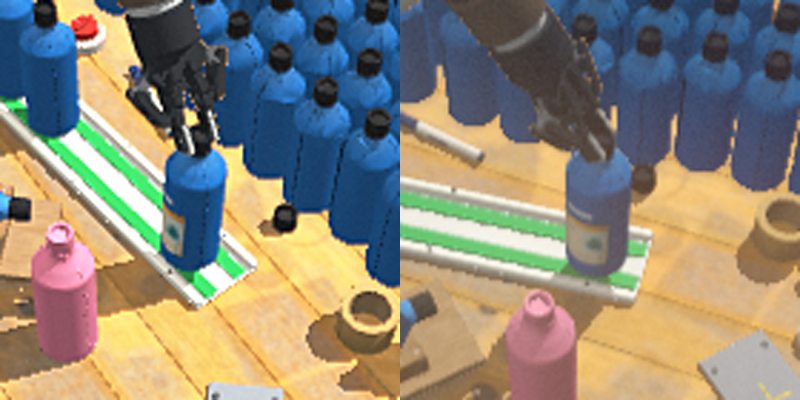

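The bottle hangs almost upright above the open end of the lane, with the label towards the robot (left crop (205,190)). Next I'll measure its axis as the intersection of the two midline planes.

```bash
cat >> h.py <<'E'
def midline(d,c,dbg=None):
    """body silhouette (hull of blue blob near pixel c): plane through camera and axis from its two edge lines"""
    im=d['color'];x,y=map(int,c);x0,y0,x1,y1=x-32,y-45,x+32,y+50
    h=cv2.cvtColor(im[y0:y1,x0:x1],cv2.COLOR_RGB2HSV).astype(int)
    m=((h[...,0]>95)&(h[...,0]<128)&(h[...,1]>80)&(h[...,2]>50)).astype(np.uint8)
    m=cv2.morphologyEx(m,cv2.MORPH_OPEN,np.ones((3,3),np.uint8))
    n,l,s,_=cv2.connectedComponentsWithStats(m);i=l[y-y0,x-x0] or 1+np.argmax(s[1:,4])
    cs,_=cv2.findContours((l==i).astype(np.uint8),cv2.RETR_EXTERNAL,cv2.CHAIN_APPROX_NONE)
    hull=cv2.convexHull(np.vstack(cs));k=np.zeros_like(m);cv2.fillConvexPoly(k,hull,1)
    k=k.astype(bool);ys=np.nonzero(k.any(1))[0];a,b=ys[0],ys[-1];H=b-a
    P=[]
    for r in range(int(a+.33*H),int(a+.78*H)):
        xs=np.nonzero(k[r])[0];P.append((xs[0],xs[-1],r))
    P=np.array(P,float);L=np.polyfit(P[:,2],P[:,0],1);Rr=np.polyfit(P[:,2],P[:,1],1);q=(L+Rr)/2
    f=lambda r:ray(d,x0+np.polyval(q,r),y0+r)[1]
    nrm=np.cross(f(a),f(b));nrm/=np.linalg.norm(nrm)
    print('area',k.sum(),'edge slopes',L[0].round(3),Rr[0].round(3),'w',(P[:,1]-P[:,0]).mean().round(1),'rows',a+y0,b+y0,'box',hull[:,0].min(0)+[x0,y0],hull[:,0].max(0)+[x0,y0]);return nrm
def axis(a,b,ca,cb):
    n1,n2=midline(a,ca),midline(b,cb);d=np.cross(n1,n2);d/=np.linalg.norm(d);d*=np.sign(d[2])
    A=np.array([n1,n2,[0,0,1]])
    at=lambda z:np.linalg.solve(A,[n1@np.array(a['origin']),n2@np.array(b['origin']),z])
    return d,at
E
python3 - <<'E'
from h import *
np.set_printoptions(precision=3,suppress=True)
a=snap('scene');b=snap('top');p=cur()[1]
ca=proj(a,p-[0,0,110]);cb=proj(b,p-[0,0,110]);print(ca,cb)
d,at=axis(a,b,ca,cb);print(d,at(50),at(230),p)
d,at=axis(a,b,proj(a,[567,222,100]),proj(b,[567,222,100]));print('nb',d,at(7),at(200))
E
```

```text
[294.491 207.55 ] [286.481 205.51 ]
area 809 edge slopes 0.0 -0.083 w 19.6 rows 189 229 box [283 189] [304 229]
area 733 edge slopes 0.291 0.0 w 28.7 rows 160 184 box [287 160] [317 184]
[0.154 0.224 0.962] [ 485.729 -235.336   50.   ] [ 514.624 -193.354  230.   ] [594.615 -95.607 237.091]
area 1358 edge slopes 0.252 0.08 w 30.4 rows 131 183 box [218 131] [252 183]
area 487 edge slopes 0.296 -0.5 w 15.1 rows 171 204 box [184 171] [205 204]
nb [-0.19  -0.319  0.928] [566.863 259.656   7.   ] [527.429 193.271 200.   ]
```

```bash
sed -i 's/(h\[...,1\]>80)&(h\[...,2\]>50)/(h[...,1]>S)\&(h[...,2]>50)/; s/^def midline(d,c,dbg=None)/def midline(d,c,S=80)/; s/n1,n2=midline(a,ca),midline(b,cb)/n1,n2=midline(a,ca),midline(b,cb,SB)/; s/^def axis(a,b,ca,cb)/def axis(a,b,ca,cb,SB=60)/' h.py
python3 - <<'E'
from h import *
np.set_printoptions(precision=3,suppress=True)
a=snap('scene');b=snap('top');p=cur()[1]
ca=proj(a,p-[0,0,110]);cb=proj(b,p-[0,0,110])
print(cv2.cvtColor(b['color'],cv2.COLOR_RGB2HSV)[int(cb[1])+2,int(cb[0])-16:int(cb[0])+18].tolist())
for SB in(40,50,60,70):
    d,at=axis(a,b,ca,cb,SB);print(SB,d,at(50),at(230),p)
E
```

```text
[[18, 45, 247], [18, 52, 244], [18, 97, 237], [17, 97, 228], [16, 97, 179], [17, 92, 155], [125, 25, 113], [116, 46, 122], [117, 21, 131], [20, 5, 143], [150, 4, 136], [117, 18, 131], [116, 14, 126], [113, 48, 118], [120, 47, 113], [118, 45, 108], [122, 41, 106], [126, 38, 102], [126, 37, 104], [132, 37, 104], [128, 40, 103], [128, 39, 99], [133, 40, 102], [138, 34, 97], [143, 33, 92], [144, 28, 90], [157, 29, 113], [18, 106, 212], [19, 129, 235], [18, 128, 231], [19, 124, 228], [18, 120, 224], [18, 116, 227], [18, 117, 225]]
area 834 edge slopes 0.0 -0.091 w 20.1 rows 188 229 box [283 188] [304 229]
area 1623 edge slopes -0.321 -0.145 w 39.3 rows 160 207 box [275 160] [317 207]
40 [-0.103 -0.128  0.986] [ 580.919 -107.137   50.   ] [ 562.077 -130.449  230.   ] [594.803 -95.922 237.713]
area 834 edge slopes 0.0 -0.091 w 20.1 rows 188 229 box [283 188] [304 229]
area 1581 edge slopes -0.338 -0.083 w 39.4 rows 160 206 box [275 160] [317 206]
50 [-0.093 -0.114  0.989] [ 578.134 -110.891   50.   ] [ 561.168 -131.674  230.   ] [594.803 -95.922 237.713]
area 834 edge slopes 0.0 -0.091 w 20.1 rows 188 229 box [283 188] [304 229]
area 1486 edge slopes -0.381 -0.032 w 39.1 rows 160 203 box [275 160] [317 203]
60 [-0.091 -0.112  0.99 ] [ 577.427 -111.844   50.   ] [ 560.821 -132.142  230.   ] [594.803 -95.922 237.713]
area 834 edge slopes 0.0 -0.091 w 20.1 rows 188 229 box [283 188] [304 229]
area 1419 edge slopes -0.404 -0.101 w 38.3 rows 160 201 box [275 160] [317 201]
70 [-0.111 -0.139  0.984] [ 583.358 -103.851   50.   ] [ 562.983 -129.228  230.   ] [594.803 -95.922 237.713]
```

```bash
python3 - <<'E'
from h import *
T,lx,ly=lane_pose(np.radians(120));T=T@np.diag([-1,1,-1])
plan(np.array([601,-70,225]),T);print(T.T.round(3)[:,2])
E
```

```text
pos [594.8 -95.9 237.7] j [ 0.32  0.35 -0.33  0.58 -1.12 -0.53] F [-0.1 -1.5 -1.7] w 27.9 t 9.7
tool shift mm [ -9.3  -2.2 -28. ] turn [-0.013  0.01   0.033] rows 0.6
[ 0.    -0.866  0.5  ]
```

play_rows(
  series=[
    [-0.005, -0.001, -0.014, -0.006, 0.005, 0.016, 0.015],
    [-0.004, -0.001, -0.014, -0.006, 0.005, 0.016, 0.015],
    [0, 0, 0, 0, 0, 0, 0.015],
    [0, 0, 0, 0, 0, 0, 0.015],
    [0, 0, 0, 0, 0, 0, 0.015],
  ],
)

```text
clock: 10.15
position: [601.9, -68.7, 224.9]
ee_rot: [0.025, -0.501, 0.864, -0.048]
contact_force: [0.5, 0.1, -1.0]
gripper_width: 28.0
```

```bash
python3 - <<'E'
from h import *
T,lx,ly=lane_pose(np.radians(120));T=T@np.diag([-1,1,-1])
plan(np.array([601,-70,206]),T)
E
```

```text
pos [601.9 -68.7 224.9] j [ 0.36  0.36 -0.35  0.58 -1.08 -0.59] F [ 0.5  0.1 -1. ] w 28.0 t 10.2
tool shift mm [ 1.1 17.  -8.4] turn [ 0.003 -0.005 -0.003] rows 0.4
```

play_rows(
  series=[
    [0.0005, 0.006, -0.003, 0, -0.002, 0, 0.015],
    [0.0005, 0.006, -0.003, 0, -0.002, 0, 0.015],
    [0, 0.004, -0.0025, 0, 0, 0, 0.015],
    [0, 0, 0, 0, 0, 0, 0.015],
    [0, 0, 0, 0, 0, 0, 0.015],
  ],
)

```text
clock: 10.65
position: [600.5, -70.0, 204.8]
ee_rot: [0.027, -0.5, 0.864, -0.049]
contact_force: [0.3, 0.4, -1.3]
gripper_width: 28.2
```

```bash
python3 - <<'E'
from h import *
T,lx,ly=lane_pose(np.radians(120));T=T@np.diag([-1,1,-1])
plan(np.array([601,-70,202]),T)
a=snap('scene');b=snap('top')
x,y=map(int,proj(a,cur()[1]));u,v=map(int,proj(b,cur()[1]));print(x,y,u,v)
c=np.hstack([cv2.resize(d['color'][q-20:q+60,p-40:p+40],(400,400),interpolation=cv2.INTER_CUBIC) for d,p,q in((a,x,y),(b,u,v))])
cv2.imwrite('pics/p5.png',c[:,:,::-1])
E
```

```text
pos [600.5 -70.  204.8] j [ 0.36  0.37 -0.38  0.6  -1.04 -0.61] F [ 0.3  0.4 -1.3] w 28.2 t 10.7
tool shift mm [-0.5  2.5 -1.4] turn [ 0.003 -0.001 -0.002] rows 0.1
292 187 279 186
```

View pics/p5.png

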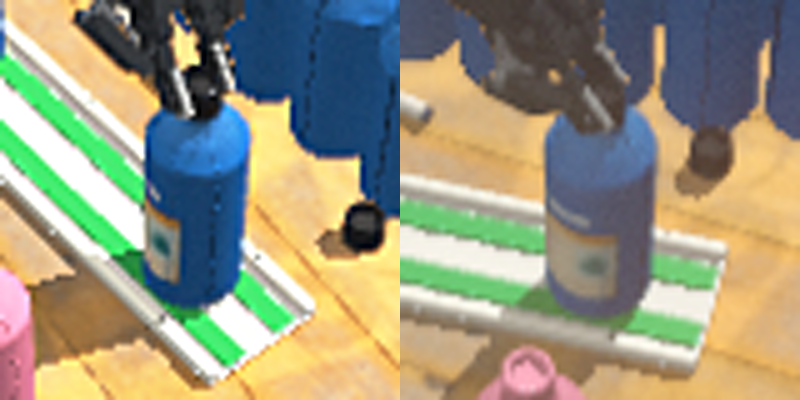

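The bottle is upright and centred between the white edges, just above the strips. I'll lower it until the force rises.

play_rows(
  series=[
    [0, 0.0026, -0.0015, 0, 0, 0, 0.015],
    [0, 0.0017, -0.001, 0, 0, 0, 0.015],
    [0, 0, 0, 0, 0, 0, 0.015],
    [0, 0, 0, 0, 0, 0, 0.015],
  ],
)

```text
clock: 11.15
position: [600.9, -69.8, 200.1]
ee_rot: [0.026, -0.501, 0.864, -0.049]
contact_force: [0.0, 0.3, -1.2]
gripper_width: 27.9
```

play_rows(
  series=[
    [0, 0.0017, -0.001, 0, 0, 0, 0.015],
    [0, 0.0017, -0.001, 0, 0, 0, 0.015],
    [0, 0, 0, 0, 0, 0, 0.015],
    [0, 0, 0, 0, 0, 0, 0.015],
  ],
)

```text
clock: 11.55
position: [602.3, -70.0, 199.8]
ee_rot: [0.025, -0.499, 0.865, -0.051]
contact_force: [0.7, -0.2, -1.4]
gripper_width: 28.2
```

play_rows(
  series=[
    [0, 0.0017, -0.001, 0, 0, 0, 0.015],
    [0, 0.0017, -0.001, 0, 0, 0, 0.015],
    [0, 0, 0, 0, 0, 0, 0.015],
    [0, 0, 0, 0, 0, 0, 0.015],
  ],
)

```text
clock: 11.95
position: [603.6, -70.3, 199.6]
ee_rot: [0.024, -0.497, 0.866, -0.052]
contact_force: [0.1, -0.1, -0.7]
gripper_width: 28.3
```

play_rows(
  series=[
    [0, 0.0017, -0.001, 0, 0, 0, 0.015],
    [0, 0.0017, -0.001, 0, 0, 0, 0.015],
    [0, 0, 0, 0, 0, 0, 0.015],
    [0, 0, 0, 0, 0, 0, 0.015],
  ],
)

```text
clock: 12.35
position: [604.7, -71.0, 199.6]
ee_rot: [0.024, -0.495, 0.867, -0.053]
contact_force: [-0.5, -0.8, 1.2]
gripper_width: 27.9
```

play_rows(
  series=[
    [0.003, 0, 0, -0.002, 0, 0.01, 0.015],
    [0, 0, 0, 0, 0, 0, 0.015],
    [0, 0, 0, 0, 0, 0, 0.015],
  ],
)

```text
clock: 12.65
position: [602.4, -71.1, 199.9]
ee_rot: [0.02, -0.496, 0.866, -0.059]
contact_force: [0.5, 0.0, 1.4]
gripper_width: 27.6
```

```bash
python3 - <<'E'
from h import *
T,lx,ly=lane_pose(np.radians(120));T=T@np.diag([-1,1,-1])
plan(np.array([601,-70,199]),T)
E
```

```text
pos [602.4 -71.1 199.9] j [ 0.36  0.37 -0.42  0.63 -1.   -0.65] F [0.5 0.  1.4] w 27.6 t 12.7
tool shift mm [ 1.3  0.1 -1.5] turn [-0.008 -0.002 -0.026] rows 0.2
```

play_rows(
  series=[
    [0.001, 0, 0, -0.005, 0, -0.025, 0.015],
    [0, 0, 0, 0, 0, 0, 0.015],
    [0, 0, 0, 0, 0, 0, 0.05],
    [0, 0, 0, 0, 0, 0, 0.05],
    [0, 0, 0, 0, 0, 0, 0.05],
    [0, 0, 0, 0, 0, 0, 0.05],
    [0, 0, 0, 0, 0, 0, 0.05],
    [0, 0, 0, 0, 0, 0, 0.05],
  ],
)

```text
clock: 13.45
position: [600.7, -71.2, 197.8]
ee_rot: [0.028, -0.498, 0.865, -0.046]
contact_force: [-1.0, -0.3, -0.0]
gripper_width: 49.8
```

play_rows(
  series=[
    [0, -0.01, 0, 0, 0, 0, 0.05],
    [0, -0.02, 0, 0, 0, 0, 0.05],
    [0, -0.03, 0, 0, 0, 0, 0.05],
    [0, -0.04, 0, 0, 0, 0, 0.05],
    [0, -0.04, 0, 0, 0, 0, 0.07],
    [0, 0, 0, 0, 0, 0, 0.07],
    [0, 0, 0, 0, 0, 0, 0.07],
  ],
)

```text
clock: 14.15
position: [592.5, 2.5, 326.4]
ee_rot: [0.028, -0.499, 0.865, -0.046]
contact_force: [-0.5, -0.3, -1.0]
gripper_width: 69.6
```

```bash
python3 - <<'E'
from h import *
np.set_printoptions(precision=2,suppress=True)
plan([0,0,0],np.eye(3))
a=snap('scene');b=snap('top')
x,y=map(int,proj(a,[600,-65,150]));u,v=map(int,proj(b,[600,-65,150]));print(x,y,u,v)
c=np.hstack([cv2.resize(d['color'][q-40:q+40,p-40:p+40],(400,400),interpolation=cv2.INTER_CUBIC) for d,p,q in((a,x,y),(b,u,v))])
cv2.imwrite('pics/p6.png',c[:,:,::-1])
p=blob(a['color'],lambda h,s,v:v<75,(x-14,y-25,x+14,y-2));q=blob(b['color'],lambda h,s,v:(v<125)&((h<30)|(s<60)),(u-14,v-25,u+14,v-2))
print(p.min(0),p.max(0),q.min(0),q.max(0),tri(ray(a,*p.mean(0)),ray(b,*q.mean(0))))
E
```

```text
pos [592.5   2.5 326.4] j [ 0.49  0.3  -0.15  0.49 -1.36 -0.55] F [-0.5 -0.3 -1. ] w 69.6 t 14.2
tool shift mm [ 588.2  253.5 -217.3] turn [ 0.09 -1.52  2.64] rows 21.8
290 196 278 197
[288. 181.] [296. 191.] [273. 180.] [284. 193.] (array([599.52, -66.9 , 207.84]), np.float64(0.6859761468973439))
```

View pics/p6.png

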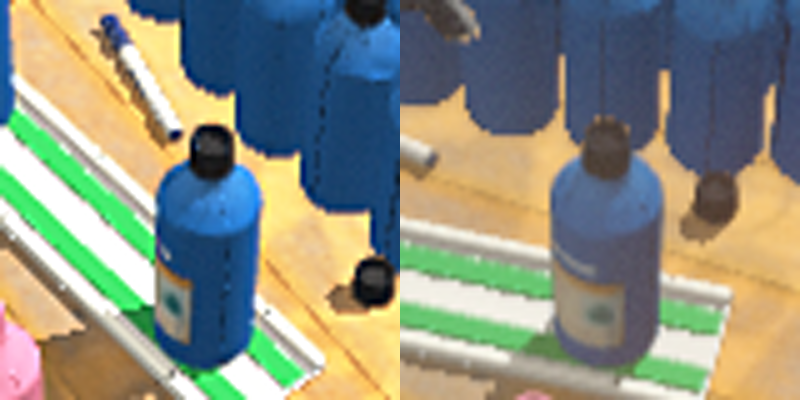

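The bottle stands freely, centred in the lane: cap at 208 mm, axis about (599.5,−67). The label's drop is at top (278,220) and scene (284.4,216.6). Next I'll work out the label azimuth and the regrasp pose.

```bash
cat >> h.py <<'E'
def az(d,u,v,c,r=37):
    o,k=ray(d,u,v);o2=o[:2]-np.array(c[:2]);A=k[:2]@k[:2];Bq=o2@k[:2];Cc=o2@o2-r*r;D=Bq*Bq-A*Cc
    t=(-Bq-np.sqrt(max(D,0)))/A;P=o+t*k;return np.degrees(np.arctan2(P[1]-c[1],P[0]-c[0]))%360,P[2],D>0
E
python3 - <<'E'
from h import *
np.set_printoptions(precision=2,suppress=True)
a=snap('scene');b=snap('top');c=(599.5,-67)
for n,d,u,v in(('drop t',b,278,220),('rt edge t',b,283,220),('left t',b,269,215),('drop s',a,284.4,216.6),('right s',a,288.2,218)):print(n,az(d,u,v,c))
# automated: light/orange pixels of label on the cylinder
for d,u,v,nm in((b,278,218,'top'),(a,285,216,'scene')):
    h=cv2.cvtColor(d['color'],cv2.COLOR_RGB2HSV).astype(int);L=[]
    for y in range(v-16,v+16):
        for x in range(u-12,u+14):
            q=az(d,x,y,c)
            if q[2] and 40<q[1]<100 and h[y,x,0]<30 and h[y,x,1]>25: L.append(q[:2])
    L=np.array(L);print(nm,len(L),np.percentile(L[:,0],[0,5,50,95,100]),np.percentile(L[:,1],[0,5,50,95,100]))
print('want',np.degrees(np.arctan2(-.781,-.625))%360)
E
```

```text
drop t (np.float64(196.72429718964693), np.float64(75.51409218708682), np.True_)
rt edge t (np.float64(223.13433390646608), np.float64(71.71541870083684), np.True_)
left t (np.float64(137.53555825152156), np.float64(75.37753192125115), np.True_)
drop s (np.float64(199.40265824698858), np.float64(79.57537693551058), np.True_)
right s (np.float64(222.53930289642176), np.float64(79.89146975478957), np.True_)
top 112 [122.35 137.33 175.33 217.6  217.89] [41.93 45.03 66.84 98.49 99.92]
scene 34 [167.3  167.83 193.83 216.76 217.15] [43.37 46.34 58.86 97.41 99.5 ]
want 231.3312462690875
```

```bash
python3 - <<'E'
from h import *
np.set_printoptions(precision=1,suppress=True)
a=snap('scene');b=snap('top')
lx=np.array([np.cos(YL),np.sin(YL),0]);ly=np.array([-np.sin(YL),np.cos(YL),0]);zz=np.array([0,0,1.])
cap=np.array([603.3,-97,41])
for d,f in((a,'s0'),(b,'t0')):
    im=cv2.imread(f'pics/{f}.png');h=cv2.cvtColor(im,cv2.COLOR_BGR2HSV).astype(int)
    mid=proj(d,cap+130*ly);G={}
    for y in range(int(mid[1])-25,int(mid[1])+25):
        for x in range(int(mid[0])-30,int(mid[0])+30):
            o,k=ray(d,x,y);o=o-cap;O=np.array([o@-lx,o@zz]);K=np.array([k@-lx,k@zz])
            A=K@K;B=O@K;D=B*B-A*(O@O-37**2)
            if D<=0:continue
            P=o+k*(-B-np.sqrt(D))/A;ph=np.degrees(np.arctan2(P@zz,P@-lx));ax=200-P@ly
            if 40<ax<100: G.setdefault(int(ax//10)*10,[]).append((ph,h[y,x,1],(h[y,x,0]<30) or h[y,x,1]<40))
    for g in sorted(G):
        q=np.array(G[g]);L=q[q[:,2]>0,0];print(f,g,'all',q[:,0].min(),q[:,0].max(),'label',len(L),L.min() if len(L) else 0,L.max() if len(L) else 0)
E
```

```text
s0 40 all -9.441047237254931 147.66730145024778 label 25 1.4573257306063203 66.38709142556603
s0 50 all -10.063066503786441 143.22522848198003 label 21 1.057452950346973 65.81766006890078
s0 60 all -11.37434455065747 140.63778091489777 label 21 0.6535684031750553 65.25277151502509
s0 70 all -12.796956210210222 138.61065154955827 label 23 7.659508402554772 64.97199528546626
s0 80 all -14.3700080617596 135.36611340128746 label 22 -1.0062274429463343 64.41370996372572
s0 90 all -15.232329760032489 133.98734983844523 label 24 -1.8660305691236416 67.73863063674816
t0 40 all -18.177713305682534 133.37665187398724 label 37 -6.302044901173636 70.44331089485924
t0 50 all -21.017147997162798 129.81596222854523 label 38 -10.688501264604302 69.69402805729901
t0 60 all -16.164346690936235 135.07756645336883 label 39 -12.453247324703511 70.83985928413992
t0 70 all -24.847832323497247 131.07116061224983 label 33 -6.557833978980638 70.09001898561603
t0 80 all -21.515752864425195 137.144330530089 label 36 -10.97646481793116 69.34520279317682
t0 90 all -16.525361981257404 140.0472183602295 label 39 -12.759147920550916 140.0472183602295
```

```bash
python3 - <<'E'
from h import *
T,lx,ly=lane_pose(np.radians(90));T=T@np.diag([-1,1,-1])
plan([600,-67,326],T);print(T)
E
```

```text
pos [592.2   1.1 324.7] j [ 0.49  0.3  -0.15  0.49 -1.36 -0.55] F [ 0.7 -0.3  0.8] w 70.1 t 14.4
tool shift mm [-0.5 33.2 60. ] turn [-0.525 -0.003  0.008] rows 3.8
[[-9.93767919e-01 -6.82550355e-18  1.11468932e-01]
 [-1.11468932e-01  6.08507351e-17 -9.93767919e-01]
 [ 0.00000000e+00 -1.00000000e+00 -6.12323400e-17]]
```

play_rows(
  series=[
    [0, 0, 0, -0.131, 0, 0.002, 0.07],
    [0, 0, 0, -0.131, 0, 0.002, 0.07],
    [0, 0, 0, -0.131, 0, 0.002, 0.07],
    [0, 0, 0, -0.131, 0, 0.002, 0.07],
    [0, 0, 0.034, 0, 0, 0, 0.07],
    [0, 0, 0.034, 0, 0, 0, 0.07],
    [0, 0, 0, 0, 0, 0, 0.07],
    [0, 0, 0, 0, 0, 0, 0.07],
  ],
)

```text
clock: 15.25
position: [598.5, -71.0, 317.0]
ee_rot: [-0.042, 0.712, -0.7, 0.034]
contact_force: [0.0, 0.4, -0.2]
gripper_width: 69.8
```

```bash
python3 - <<'E'
from h import *
T,lx,ly=lane_pose(np.radians(90));T=T@np.diag([-1,1,-1])
plan([600,-67,196],T)
E
```

```text
pos [598.5 -71.  317. ] j [ 0.14  0.31  0.12 -0.02 -1.39 -0.03] F [ 0.   0.4 -0.2] w 69.8 t 15.2
tool shift mm [ -3.2 121.   -1.7] turn [ 0.017 -0.004  0.01 ] rows 2.4
```

play_rows(
  series=[
    [-0.002, 0.03, -0.002, 0.009, -0.002, 0.005, 0.07],
    [-0.001, 0.03, 0, 0.008, -0.002, 0.005, 0.07],
    [0, 0.02, 0, 0, 0, 0, 0.07],
    [0, 0, 0, 0, 0, 0, 0.07],
    [0, 0, 0, 0, 0, 0, 0.07],
  ],
)

```text
clock: 15.75
position: [600.4, -65.4, 234.2]
ee_rot: [0.041, -0.706, 0.706, -0.04]
contact_force: [-0.3, 1.2, 0.7]
gripper_width: 70.2
```

```bash
python3 - <<'E'
from h import *
T,lx,ly=lane_pose(np.radians(90));T=T@np.diag([-1,1,-1])
plan([600,-67,196],T)
E
```

```text
pos [600.4 -65.4 234.2] j [ 0.16  0.35 -0.04  0.   -1.18 -0.05] F [-0.3  1.2  0.7] w 70.2 t 15.8
tool shift mm [ 0.6 38.2  1.5] turn [-0.001  0.003  0.001] rows 0.8
```

play_rows(
  series=[
    [0.0005, 0.015, 0.001, 0, 0, 0, 0.07],
    [0, 0.012, 0.0005, 0, 0, 0, 0.07],
    [0, 0.01, 0, 0, 0, 0, 0.07],
    [0, 0, 0, 0, 0, 0, 0.07],
    [0, 0, 0, 0, 0, 0, 0.015],
    [0, 0, 0, 0, 0, 0, 0.015],
    [0, 0, 0, 0, 0, 0, 0.015],
    [0, 0, 0, 0, 0, 0, 0.015],
    [0, 0, 0, 0, 0, 0, 0.015],
    [0, 0, 0, 0, 0, 0, 0.015],
  ],
)

```text
clock: 16.75
position: [603.5, -65.6, 202.2]
ee_rot: [0.038, -0.705, 0.706, -0.045]
contact_force: [-0.4, 0.2, -1.2]
gripper_width: 27.5
```

```bash
python3 - <<'E'
from h import *
T,lx,ly=lane_pose(np.radians(90));T=T@np.diag([-1,1,-1])
plan([600,-67,196],T)
E
```

```text
pos [603.5 -65.6 202.2] j [ 0.16  0.37 -0.09  0.   -1.1  -0.04] F [-0.4  0.2 -1.2] w 27.5 t 16.8
tool shift mm [3.7 6.1 1. ] turn [-0.002  0.005 -0.01 ] rows 0.1
```

play_rows(
  series=[
    [0, -0.015, 0, 0, 0, 0, 0.015],
    [0, -0.03, 0, 0, 0, 0, 0.015],
    [0, -0.04, 0, 0, 0, 0, 0.015],
    [0, -0.04, 0, 0, 0, 0, 0.015],
    [0.017, 0, 0.033, 0, 0, 0, 0.015],
    [0.017, 0, 0.033, 0, 0, 0, 0.015],
    [0.017, 0, 0.033, 0, 0, 0, 0.015],
    [0.017, 0, 0.033, 0, 0, 0, 0.015],
    [0.017, 0, 0.033, 0, 0, 0, 0.015],
    [0.017, 0, 0.033, 0, 0, 0, 0.015],
  ],
)

```text
clock: 17.75
position: [522.5, -276.5, 328.8]
ee_rot: [0.043, -0.705, 0.706, -0.046]
contact_force: [1.6, -0.4, -1.1]
gripper_width: 27.5
```

play_rows(
  series=[
    [0.01, 0, 0.02, 0, 0, 0, 0.015],
    [0, 0, 0, 0, -0.09, 0, 0.015],
    [0, 0, 0, 0, -0.12, 0, 0.015],
    [0, 0, 0, 0, -0.12, 0, 0.015],
    [0, 0, 0, 0, -0.12, 0, 0.015],
    [0, 0, 0, 0, -0.09, 0, 0.015],
    [0, 0, 0, 0, 0, 0, 0.015],
    [0, 0, 0, 0, 0, 0, 0.015],
  ],
)

```text
clock: 18.55
position: [510.4, -303.6, 325.8]
ee_rot: [-0.234, 0.668, -0.666, 0.234]
contact_force: [-0.8, -0.1, -1.5]
gripper_width: 27.8
```

```bash
cat >> h.py <<'E'
def goal(yaw):  # tool down, bottle turned by yaw deg from the regrasp (jaws along lane x)
    T,_,_=lane_pose(np.pi/2);return R.from_euler('z',yaw,degrees=True).as_matrix()@T@np.diag([-1,1,-1])
E
python3 - <<'E'
from h import *
plan([512.6,-312,315],goal(31))
a=snap('scene');b=snap('top');p=cur()[1]
x,y=map(int,proj(a,p-[0,0,110]));u,v=map(int,proj(b,p-[0,0,110]));print(x,y,u,v)
c=np.hstack([cv2.resize(d['color'][q-50:q+50,p-50:p+50],(400,400),interpolation=cv2.INTER_CUBIC) for d,p,q in((a,x,y),(b,u,v))])
cv2.imwrite('pics/p7.png',c[:,:,::-1])
E
```

```text
pos [ 510.4 -303.6  325.8] j [-0.27  0.28  0.1  -0.   -1.38  0.94] F [-0.8 -0.1 -1.5] w 27.8 t 18.6
tool shift mm [ 3.6 10.8  8. ] turn [ 0.002  0.022 -0.001] rows 0.3
312 245 344 230
```

View pics/p7.png

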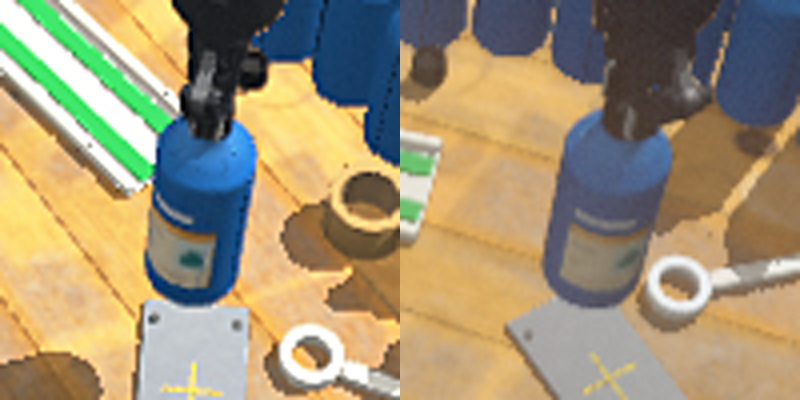

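The bottle hangs upright near the focus. Both label edges now show in the top view (crop left (565,255), right (645,265)), and the drop sits right of the label's middle. Next I'll compute the edge azimuths.

```bash
python3 - <<'E'
from h import *
np.set_printoptions(precision=1,suppress=True)
M,p,s=cur();b=snap('top');a=snap('scene');print(p,'yaw err',np.degrees(R.from_matrix(goal(31).T@M).as_rotvec()))
c=p[:2]
for n,d,u,v in(('left',b,335.2,243.7),('right',b,355.2,246.2),('bar L',b,344-50+177/4,180+210/4),('bar R',b,344-50+237/4,180+224/4),('drop',b,344-50+235/4,180+258/4),
 ('s left',a,312-50+150/4,195+245/4),('s right',a,312-50+212/4,195+265/4),('s drop',a,312-50+190/4,195+262/4)):print(n,az(d,u,v,c))
# silhouettes: expected limb columns at this row, axis check
for d,n in((a,'s'),(b,'t')):print(n,'axis px',proj(d,[*c,p[2]-195+77]),proj(d,[*c,p[2]-195]),proj(d,[*c,p[2]-195+150]))
h=cv2.cvtColor(b['color'],cv2.COLOR_RGB2HSV).astype(int)
for v in(240,244,248):print(v,[(x,*h[v,x].tolist()) for x in list(range(330,338))+list(range(352,363))])
E
```

```text
[ 510.5 -303.5  325.8] yaw err [-0.1 -1.3  0.1]
left (np.float64(156.80257320854184), np.float64(185.84391899230684), np.True_)
right (np.float64(271.1884050323438), np.float64(150.61141893389026), np.False_)
bar L (np.float64(159.84416245183363), np.float64(247.92529087633648), np.True_)
bar R (np.float64(230.34876229751288), np.float64(236.9432657701368), np.True_)
drop (np.float64(243.87109843961727), np.float64(182.57112272521056), np.True_)
s left (np.float64(161.220241675873), np.float64(173.22430022029766), np.True_)
s right (np.float64(250.74186007427113), np.float64(187.43753478023496), np.True_)
s drop (np.float64(224.59149381555997), np.float64(191.92993312657677), np.True_)
s axis px [311.9 247.4] [310.2 261.2] [313.6 233.1]
t axis px [344.3 231.8] [341.  245.6] [347.7 217.4]
240 [(330, 11, 57, 120), (331, 119, 49, 105), (332, 120, 53, 111), (333, 119, 56, 109), (334, 121, 51, 110), (335, 113, 20, 112), (336, 17, 57, 148), (337, 20, 62, 143), (352, 17, 67, 126), (353, 17, 54, 118), (354, 18, 30, 112), (355, 15, 24, 105), (356, 14, 47, 142), (357, 16, 78, 195), (358, 16, 7
[... 162 characters left out ...]
, 119, 50, 107), (334, 120, 29, 113), (335, 17, 54, 150), (336, 18, 61, 146), (337, 19, 62, 143), (352, 33, 30, 84), (353, 18, 32, 105), (354, 14, 47, 103), (355, 14, 68, 165), (356, 16, 83, 203), (357, 16, 86, 205), (358, 16, 84, 206), (359, 15, 35, 219), (360, 20, 10, 226), (361, 15, 4, 231), (362, 23, 4, 234)]
248 [(330, 116, 56, 114), (331, 121, 49, 110), (332, 118, 57, 111), (333, 122, 41, 112), (334, 18, 51, 140), (335, 17, 58, 146), (336, 17, 66, 146), (337, 19, 58, 144), (352, 16, 49, 114), (353, 11, 51, 100), (354, 14, 78, 167), (355, 15, 86, 208), (356, 25, 7, 227), (357, 90, 3, 244), (358, 60, 1, 235), (359, 22, 25, 156), (360, 15, 51, 129), (361, 14, 61, 133), (362, 13, 53, 131)]
```

```bash
python3 - <<'E'
from h import *
np.set_printoptions(precision=1,suppress=True)
M,p,s=cur();b=snap('top');a=snap('scene');c=p[:2]
dr=lambda d:np.degrees(np.arctan2(d['origin'][1]-c[1],d['origin'][0]-c[0]))
def rim(d,z):  # lowest point in the image of the foot circle
    P=np.array([proj(d,[c[0]+37*np.cos(t),c[1]+37*np.sin(t),z]) for t in np.linspace(0,6.28,120)]);return P[:,1].max(),P[:,0].min(),P[:,0].max()
for z in(131,121,111):print(z,'scene',rim(a,z),'top',rim(b,z))
for d,n in((a,'s'),(b,'t')):
    h=cv2.cvtColor(d['color'],cv2.COLOR_RGB2HSV).astype(int);u,_=proj(d,[*c,131]);u=int(round(u))
    v0=int(rim(d,131)[0]);print(n,u,[(v,*h[v,u].tolist()) for v in range(v0-6,v0+7)])
    t=np.radians(205);P=[c[0]+37*np.cos(t),c[1]+37*np.sin(t)]
    q=[proj(d,[*P,p[2]-195+k]) for k in(40,70,100)];print('label 40/70/100',q)
    u=int(round(q[1][0]));print([(v,*h[v,u].tolist()) for v in range(int(q[2][1])-4,int(q[0][1])+6)])
E
```

```text
131 scene (np.float64(271.36740794524667), np.float64(298.41326072829753), np.float64(322.00052254402567)) top (np.float64(256.24516134292384), np.float64(328.80228423706217), np.float64(353.3388774525002))
121 scene (np.float64(273.0396280728556), np.float64(298.2705463915996), np.float64(321.72415614199997)) top (np.float64(257.88512683205965), np.float64(328.4817528491646), np.float64(352.8574630040825))
111 scene (np.float64(274.692701344973), np.float64(298.12943817337623), np.float64(321.4509019436775)) top (np.float64(259.5035763268218), np.float64(328.16534652383706), np.float64(352.3822694426373))
s 310 [(265, 20, 47, 137), (266, 21, 43, 135), (267, 106, 173, 100), (268, 105, 224, 99), (269, 105, 215, 96), (270, 106, 207, 95), (271, 106, 69, 141), (272, 105, 5, 221), (273, 102, 12, 210), (274, 97, 11, 205), (275, 100, 11, 205), (276, 100, 15, 207), (277, 100, 11, 208)]
label 40/70/100 [array([305.1, 262.9]), array([305.7, 257.5]), array([306.3, 251.9])]
[(247, 106, 158, 105), (248, 101, 22, 130), (249, 90, 4, 137), (250, 105, 229, 108), (251, 113, 140, 104), (252, 17, 179, 1
[... 378 characters left out ...]
3, 120, 39, 105), (254, 120, 42, 103), (255, 125, 43, 106), (256, 124, 39, 99), (257, 90, 2, 154), (258, 20, 4, 171), (259, 0, 2, 169), (260, 0, 1, 171), (261, 15, 3, 172), (262, 0, 3, 170)]
label 40/70/100 [array([344.7, 249.4]), array([346.1, 244.1]), array([347.5, 238.5])]
[(234, 116, 56, 104), (235, 113, 18, 113), (236, 6, 10, 126), (237, 131, 26, 107), (238, 127, 35, 95), (239, 14, 108, 125), (240, 17, 122, 138), (241, 17, 79, 139), (242, 17, 63, 141), (243, 21, 59, 139), (244, 18, 57, 138), (245, 21, 57, 134), (246, 17, 50, 132), (247, 22, 48, 133), (248, 18, 49, 135), (249, 19, 58, 133), (250, 18, 68, 128), (251, 15, 60, 132), (252, 7, 22, 106), (253, 130, 41, 94), (254, 128, 43, 95)]
```

```bash
python3 - <<'E'
from h import *
plan([512.6,-312.4,315],goal(61.5))
E
```

```text
pos [ 510.5 -303.6  326. ] j [-0.27  0.28  0.1  -0.   -1.38  0.94] F [ 0.4  0.6 -0.5] w 27.7 t 18.9
tool shift mm [ 3.9 11.   8.2] turn [ 0.001 -0.509 -0.002] rows 3.6
```

play_rows(
  series=[
    [0.004, 0.006, 0.008, 0, 0, 0, 0.015],
    [0, 0.004, 0, 0, -0.09, 0, 0.015],
    [0, 0, 0, 0, -0.12, 0, 0.015],
    [0, 0, 0, 0, -0.12, 0, 0.015],
    [0, 0, 0, 0, -0.1, 0, 0.015],
    [0, 0, 0, 0, -0.07, 0, 0.015],
    [0, 0, 0, 0, 0, 0, 0.015],
    [0, 0, 0, 0, 0, 0, 0.015],
  ],
)

```text
clock: 19.65
position: [512.8, -315.9, 311.7]
ee_rot: [-0.397, 0.587, -0.584, 0.397]
contact_force: [0.1, 0.3, -0.6]
gripper_width: 27.8
```

```bash
python3 - <<'E'
from h import *
plan([512.6,-312.4,315],goal(61.5));print(goal(61.5).round(2))
E
```

```text
pos [ 512.8 -315.9  311.7] j [-0.28  0.31  0.09 -0.   -1.36  1.48] F [ 0.1  0.3 -0.6] w 27.8 t 19.6
tool shift mm [-3.2 -3.3 -1.5] turn [ 0.004  0.007 -0.002] rows 0.1
[[-0.38 -0.    0.93]
 [-0.93  0.   -0.38]
 [ 0.   -1.   -0.  ]]
```

play_rows(
  series=[
    [-0.003, -0.0035, -0.0015, 0, 0.007, 0, 0.015],
    [0, 0, 0, 0, 0, 0, 0.015],
    [0, 0, 0, 0, 0, 0, 0.015],
    [0, 0, 0, 0, 0, 0, 0.015],
  ],
)

```text
clock: 20.05
position: [512.6, -312.6, 315.3]
ee_rot: [-0.394, 0.589, -0.586, 0.393]
contact_force: [1.6, -0.2, -0.9]
gripper_width: 27.5
```

```bash
python3 - <<'E'
from h import *
np.set_printoptions(precision=1,suppress=True)
plan([512.6,-312.4,315],goal(61.5))
M,p,s=cur();c=p[:2];a=snap('scene');b=snap('top')
print(proj(a,[489.5,-341.3,190]),proj(b,[489.5,-341.3,190]))
x,y=map(int,proj(a,[489.5,-341.3,190]));u,v=map(int,proj(b,[489.5,-341.3,190]));print(x,y,u,v)
im=np.hstack([cv2.resize(d['color'][Q-40:Q+60,P-50:P+50],(400,400),interpolation=cv2.INTER_CUBIC) for d,P,Q in((a,x,y),(b,u,v))])
cv2.imwrite('pics/p8.png',im[:,:,::-1])
# label-edge azimuths per row in scene (orange/white/low-sat vs blue)
for d,n in((a,'s'),(b,'t')):
    h=cv2.cvtColor(d['color'],cv2.COLOR_RGB2HSV).astype(int);o=proj(d,[489.5,-341.3,190])
    for r in range(int(o[1])-4,int(o[1])+6,2):
        q=[(az(d,xx,r,c),xx) for xx in range(int(o[0])-22,int(o[0])+23)]
        L=[(k[0][0],k[1]) for k in q if k[0][2] and not(95<h[r,k[1],0]<132 and h[r,k[1],1]>(100 if n=='s' else 30))]
        L.sort();print(n,r,np.array([L[0][0],L[-1][0]]) if L else None,'limbs',np.array([k[0][0] for k in q if k[0][2]][::len(q)-1 or 1]), 'z',round(az(d,o[0],r,c)[1]))
for n,s1,t1 in(('na',(220,120,234,132),(160,156,174,169)),('nb',(234,133,250,147),(186,162,202,176))):
    try:
        P=blob(a['color'],lambda h,s,v:v<75,s1);Q=blob(b['color'],lambda h,s,v:v<105,t1);print(n,len(P),P.mean(0),len(Q),Q.mean(0))
    except Exception as e:print(n,e)
E
```

```text
pos [ 512.6 -312.6  315.3] j [-0.3  0.3  0.1 -0.  -1.4  1.5] F [ 1.6 -0.2 -0.9] w 27.5 t 20.1
tool shift mm [-0.2  0.3 -0.1] turn [ 0. -0. -0.] rows 0.0
[313.3 262.8] [354.2 245. ]
313 262 354 244
s 258 [181.  300.6] limbs [141.6] z 216
s 260 [182.4 310.9] limbs [150.4] z 206
s 262 [176.6 295.5] limbs [154.6] z 195
s 264 [178.1 301.1] limbs [157.8] z 184
s 266 [179.6 274. ] limbs [160.6] z 173
t 240 [109.2 249.4] limbs [109.2] z 221
t 242 [116.  257.7] limbs [116.] z 209
t 244 [104.1 251.7] limbs [104.1] z 197
t 246 [113.2 262.2] limbs [113.2] z 184
t 248 [118.9 254.3] limbs [118.9] z 170
na attempt to get argmax of an empty sequence
nb attempt to get argmax of an empty sequence
```

View pics/p8.png

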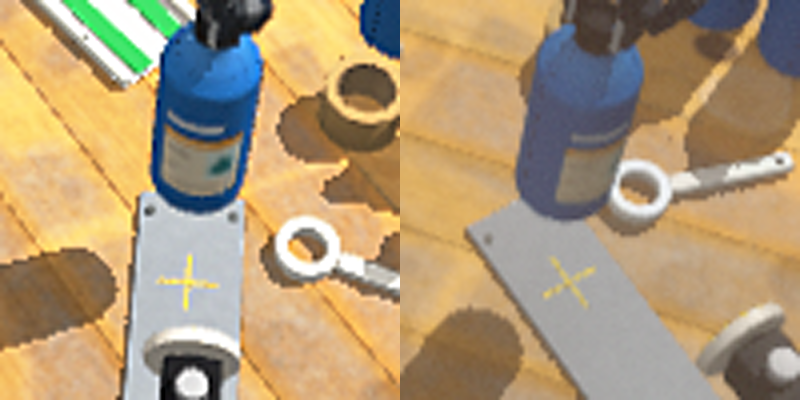

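The bottle hangs above the cross end of the plate. In the scene view, which looks almost along the lens axis, the label (crop x 165–238) is centred on the body (157–247). I'll add a small 1.5° trim and take one full last look.

play_rows(
  series=[
    [0, 0, 0, 0, -0.027, 0, 0.015],
    [0, 0, 0, 0, 0, 0, 0.015],
    [0, 0, 0, 0, 0, 0, 0.015],
    [0, 0, 0, 0, 0, 0, 0.015],
    [0, 0, 0, 0, 0, 0, 0.015],
    [0, 0, 0, 0, 0, 0, 0.015],
  ],
)

```text
clock: 20.75
position: [512.5, -312.6, 315.1]
ee_rot: [-0.403, 0.583, -0.58, 0.402]
contact_force: [0.6, 0.1, -1.1]
gripper_width: 27.8
```

```bash
python3 - <<'E'
from h import *
plan([512.6,-312.4,315],goal(63))
print(read_state()['joint_vel'].round(3))
a=snap('scene');b=snap('top')
im=np.hstack([cv2.resize(d['color'],(400,300),interpolation=cv2.INTER_AREA) for d in(a,b)])
z=np.hstack([cv2.resize(a['color'][110:200,150:270],(400,300)),cv2.resize(b['color'][140:230,140:260],(400,300))])
cv2.imwrite('pics/p9.png',np.vstack([im,z])[:,:,::-1])
E
```

```text
pos [ 512.5 -312.6  315.1] j [-0.28  0.3   0.09 -0.   -1.37  1.49] F [ 0.6  0.1 -1.1] w 27.8 t 20.8
tool shift mm [-0.2  0.1 -0. ] turn [ 0.004 -0.001 -0.002] rows 0.0
[-0.     0.001  0.     0.003 -0.     0.002]
```

View pics/p9.png

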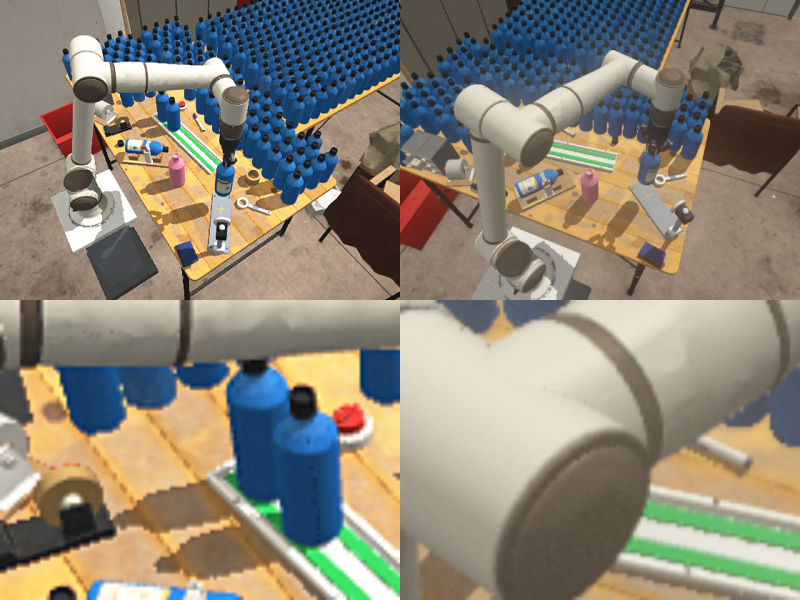

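The two standing bottles and the tape roll are where they were, and the held bottle hangs still and upright in front of the lens. I'll hand it in.

```bash
python3 -c "from bench import job_done;print(job_done())"
```

```text
the job is handed in; nothing more can be done
None
```

I stood the labelled bottle up in the lane and let go of it. I then picked it up again by the cap and handed the job in with it held still in front of the lens. No verdict was reported.

**Standing in the lane:** with the fingers off it, the bottle stood upright between the lane edges. Its cap centre was at 208 mm (207 expected), about 1 mm from the lane axis.

**Final hold:**
- **Position:** the TCP is at (512.5, −312.6, 315.1) mm, within 1 mm of target, with the joints at rest. This puts the foot about 120 mm up and the label middle about 190 mm up, above the cross.
- **Upright:** the tool points straight down and the bottle looked upright in both views. An earlier two-view fit of its axis failed on segmentation, so I have no measured tilt.
- **Label facing:** I set this from the label's edges, and expect it within about 5° of the lens axis. The drop picture sits about 24° from the middle those edges give. I went with the edges because they match the "a little up" hint for the lying bottle.

**Other objects:** in the last scene picture, neighbour_a, neighbour_b and the tape roll look unmoved. The arm hid both neighbours in the top view. Their numeric check by cap failed for the same reason, so that check is by eye only.

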